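# Pack out a queen-cell bar in its grafting jig

### The job

The queen-cell bar is too short for the grafting jig: one wooden spacer already stands at its end, but the red sprung stop still cannot reach. Pull more of the blue-tipped spacers out of their upright holder and stand them in the gap beside it, one at a time, until pressing the stop by its yellow handle closes the gap and you feel it clamp the spacers firmly against the bar. Finish while still holding the stop pressed, all the packed spacers upright and square in the gap, with any spacers you do not need standing in the holder and the jar, torch and grafting tool left where they are.

Things in the scene. Friction and masses are not known exactly. Their poses are not given: they have to be found in the camera images.
- jig: Plywood board 460 x 120 x 10 mm on the table, fixed. Origin: on the table, on the centre line, below the front face of the stop at rest. +x runs along the jig from stop to bar, z up. Guide rails 10 mm high along the gap, inner faces 22 mm either side of the centre line. Grey spring housing at x -117 to -93 mm, top 46 mm above the table
- stop: Red block 50 long x 30 wide, top 46 mm above the table; slides along jig +x at most 22 mm to a hard end, a spring returns it (3 N at rest, about 6 N at full travel). Origin: foot of its front face, 10 mm above the table; axes as jig. Yellow handle on it: 14 mm (x) by 24 mm (y), centre 40 mm behind the front face, 46 to 90 mm above the table; pinch it from above
- stop_face (a point): Foot of the stop's front face, same point as stop; axes as the jig
- stop_handle (a point): Centre of the yellow handle's top face (90 mm above the table); moves with the stop
- bar: Wooden queen-cell bar with coloured cups, fixed on the jig. Origin: foot of its end face towards the stop, 10 mm above the table; axes as jig. End face 30 mm wide, 36 high; cups reach 63 mm above the table, the first 52 mm from the end. Gap to the stop at rest: 40 to 63 mm, varies; takes 2 or 3 spacers in all, leaving less play than the stop's 22 mm travel
- holder: Dark wooden block 124 (x) x 62 (y) x 45 mm high, fixed, origin under its centre, with four slots 17 (x) x 39 (y) mm in a row along its x at -39, -13, 13, 39 mm, slot floors 6 mm above the table; a spacer stands in each but the -39 one at the start
- spacer0: Wooden spacer with a blue top end, one of four alike, already standing in the gap by the bar (0.5 to 2 mm from it) at the start: 14 mm thick (its x), 36 mm wide (its y), 90 mm tall, about 35 g; origin at the centre of its underside, z up along it. It goes into the gap upright with its thickness (x) along the jig's x, standing on the jig board
- spacer1: Wooden spacer with a blue top end, one of four alike, in the slot at holder x = -13 mm at the start: 14 mm thick (its x), 36 mm wide (its y), 90 mm tall, about 35 g; origin at the centre of its underside, z up along it. It goes into the gap upright with its thickness (x) along the jig's x, standing on the jig board
- spacer2: Wooden spacer with a blue top end, one of four alike, in the slot at holder x = 13 mm at the start: 14 mm thick (its x), 36 mm wide (its y), 90 mm tall, about 35 g; origin at the centre of its underside, z up along it. It goes into the gap upright with its thickness (x) along the jig's x, standing on the jig board
- spacer3: Wooden spacer with a blue top end, one of four alike, in the slot at holder x = 39 mm at the start: 14 mm thick (its x), 36 mm wide (its y), 90 mm tall, about 35 g; origin at the centre of its underside, z up along it. It goes into the gap upright with its thickness (x) along the jig's x, standing on the jig board
- jar: Amber jar with yellow lid, 60 mm across, 75 mm high, standing; origin under its centre; leave alone
- torch: Silver pocket torch lying flat, about 116 mm long along its x, 28 mm high; origin at its underside near the middle; leave alone
- graft_tool: Slim grafting tool with black handle lying flat, about 145 mm long along its x, 10 mm high; origin at its underside near the middle; leave alone
Not all that is in view belongs to the job. Leave any white look-alike of the spacer1 alone.

How it is judged:
By the outcome, as a careful person would: the job done as asked, in the order asked, and still so for the second after the job is handed in, while the arm keeps its last pose, push and grip.
It also fails if it takes over 69 s, if anything falls off the work surface, if the arm or the gripper's body presses on something with over 40 N, if the wrist force passes 120 N, or if a joint passes its speed limit or range.

### The arm

A 6-joint arm with a two-finger parallel gripper is mounted at the origin on the work surface. World frame = base frame: x ahead of the robot, y to its left, z up, the work surface at z = 0. Lengths are in m, angles in rad, forces in N, time in s.
With the tool pointing down it reaches from about 0.275 to 1 m from the base axis. Payload 8.4 kg.
Tool frame: the origin (TCP) lies on the centre line of the jaws, within the pads' length; the fingertips stand 14 mm ahead of it and the grasp point (between the pads) lies 5 mm behind it; z points along the fingers, y is the direction in which the jaws open and shut (so a half turn about z gives the same grasp; the last joint's range is limited). The gripper opens to 85 mm and grips with 20 to 120 N. Pads are 22 mm wide; open, the fingers measure 114 mm over their backs; the gripper's body (76 mm by 85 mm) begins 54 mm behind the grasp point. The pads swing forward as they close: fully open they stand 13 mm farther back than shut.
Start: joints at [-1.224, 0.353, 1.633, -0, 1.155, -0.002], TCP at [0.214, -0.587, 0.245] pointing down, gripper open.
Joint ranges: [-2.63, 2.63], [-0.92, 2.1], [0.06, 2.66], [-1.3, 4.44], [0, 2.69], [-3.02, 3.02]. Speed limits (rad/s): [2.22, 2.22, 2.79, 3.14, 3.14, 3.14].

### API

Orientations are given as a rotation vector (axis times angle).
In Python, from cell import robot, optics gives the robot as it stands. The module is installed in compiled form; this text tells all that it offers.
- The arm moves only by the shell command python3 -m inch 'ROWS' [OPENING] [FORCE]. ROWS is JSON, a list that holds one entry, the list of rows, each a list of 4 numbers: the shift along the world's x, y, z in m, then the turn about the world's z in rad. In form: [[[dx, dy, dz, roll], ...]]. A call has 1 to 20 rows; each row is the pose to reach, as a shift and turn from the pose measured when the call began; what a row does not reach only later rows make up. A row lasts 1/10 s, in which the tool goes at most 50 mm and 8.59 degrees, less where a joint would pass 70% of its speed; a pose out of reach is approached as far as the arm can. A call with a gripper value outside its range is refused whole. OPENING is the closure, from 0 (fully open) to 1 (shut), set as the call begins (- or left out, the last holds). The fingers move at their own pace and stop on an object; FORCE is the grip in N (left out, the last holds). Time passes only in rows, so rows that repeat a pose let the fingers close. It gives the time, the measured TCP pose, the force and the opening at its end, in the units of the state.
- robot.get_state(): the state, without advancing time (a new reading comes with each control period).
- optics.camera(name): name is "scene" or "side" or "wrist"; returns the picture (480x640x3 uint8, red, green, blue); there is no depth.
- optics.calibration(name): a dict with "intrinsics" (3x3 intrinsics, pixels), "distortion" ([k1, k2, p1, p2, k3] as OpenCV has them; the pictures are not rectified), "world_to_cam" (4x4, takes a point from world to camera coordinates). Camera axes: x right, y up, looking along -z (the intrinsics and any distortion apply to the point x, -y, -z); pixel columns grow to the right and rows downward; lengths in m; the calibration is good to about 2 mm. A picture is of the moment at which its call begins: read the wrist's pose just before it. calibration takes no time and is no camera call; for the wrist camera it gives the pose at the moment of the call.
- robot.sign_off(): hands the job in, once; it reports no verdict.
Trained networks look in the newest picture that a camera, given by its name, has taken for a name from the list of things; names that differ only in an ending like _2 or _b are one class to them, and where a whole thing is asked for, a point or a joint stands for the part that bears it (a point fixed in the world has none). Each returns a list of dicts, best first, with "score" (0 to 1); they miss things now and then, are a little off and sometimes report something else, mostly with a low value. They report only what shows in the picture. A call takes as long as a camera call. They do not tell look-alikes from the thing itself.
- optics.outline_of(camera, query): "mask" (480x640 bool, what is visible of it).
- optics.place_of(camera, query): "xyz" ([x, y, z] in m, in the coordinates of the camera as it stood for that picture, good to about 4 mm: a listed point, or the origin of a listed thing).
The state is a dict: "clock": time; "qpos": joint angles; "dq": joint speeds; "joint_efforts": joint torques, N m; "ee_pos": TCP position; "tcp_rot": TCP orientation; "contact_force": force on the tool from outside, world axes, zero at the start; "wrist_torque": the same for the moment, N m; "finger_gap": finger opening in m.
Only numpy, scipy, OpenCV 4.12 (cv2) and the standard library are available. Lean on these libraries where they do the work, as an engineer would, in place of code of your own. Each camera call takes 0.05 s, during which the arm holds its last target. There are 200 camera calls.

## Working session

There is one attempt and no reset: what is moved stays moved. The work goes in short steps, Python scripts to look and compute and a shell command to move; the robot and the scene stay as the last step left them, time stands still between calls to the robot, and variables do not carry over. Pictures are saved under pics/ and viewed, about 8 in all and at most 12, crops included, and the job is handed in when it is done.

```bash
mkdir -p pics; cat > h.py <<'E'
import numpy as np, cv2
from cell import robot, optics
np.set_printoptions(precision=4, suppress=True)
def w(cam,p):
    T=np.linalg.inv(np.array(optics.calibration(cam)["world_to_cam"])); return T[:3,:3]@np.array(p)+T[:3,3]
def save(cam,name):
    im=optics.camera(cam); cv2.imwrite(f'pics/{name}.png',im[:,:,::-1]); return im
def px(cam,P):
    c=optics.calibration(cam); T=np.array(c["world_to_cam"]); P=np.atleast_2d(P)
    q=P@T[:3,:3].T+T[:3,3]; q=q*[1,-1,-1]
    return cv2.projectPoints(q.reshape(-1,1,3),np.zeros(3),np.zeros(3),np.array(c["intrinsics"]),np.array(c["distortion"]))[0][:,0]
def ray(cam,uv,z):
    c=optics.calibration(cam); T=np.linalg.inv(np.array(c["world_to_cam"]))
    n=cv2.undistortPoints(np.array(uv,float).reshape(-1,1,2),np.array(c["intrinsics"]),np.array(c["distortion"]))[:,0]
    d=np.c_[n[:,0],-n[:,1],-np.ones(len(n))]@T[:3,:3].T; o=T[:3,3]
    return o+d*((z-o[2])/d[:,2])[:,None]
E
python3 - <<'E'
from h import *
for cam in ['scene','side']:
    save(cam,cam+'0')
    for n in ['jig','stop','stop_face','stop_handle','bar','holder','spacer0','jar','torch','graft_tool']:
        r=optics.place_of(cam,n)
        print(cam,n,[(round(d['score'],2),w(cam,d['xyz'])) for d in r[:6]])
print(robot.get_state())
a=cv2.imread('pics/scene0.png')
E
```

```text
scene jig [(0.96, array([ 0.4899,  0.0306, -0.0024])), (0.26, array([ 0.7083, -0.3145, -0.001 ]))]
scene stop [(0.7, array([0.4908, 0.0316, 0.0083])), (0.19, array([ 0.5382, -0.2885,  0.0049]))]
scene stop_face [(0.91, array([0.4908, 0.027 , 0.0143])), (0.2, array([0.7407, 0.1014, 0.0018]))]
scene stop_handle [(0.64, array([ 0.4993, -0.0089,  0.0859]))]
scene bar [(0.97, array([0.4781, 0.0742, 0.0137]))]
scene holder [(0.63, array([ 0.5542, -0.292 ,  0.0081])), (0.59, array([ 0.5377, -0.2912,  0.0027]))]
scene spacer0 [(0.97, array([ 0.5519, -0.2942,  0.0063])), (0.83, array([ 0.5815, -0.2909,  0.0044])), (0.75, array([ 0.5289, -0.2943,  0.0093])), (0.66, array([0.4803, 0.067 , 0.0084])), (0.65, array([ 0.5302, -0.1937,  0.0033]))]
scene jar [(0.95, array([ 0.7063, -0.3193,  0.0017]))]
scene torch [(0.68, array([0.7393, 0.1011, 0.0017])), (0.65, array([ 0.5822, -0.2905,  0.005 ]))]
scene graft_tool [(0.22, array([0.7391, 0.1006, 0.0027]))]
side jig [(0.89, array([0.4943, 0.0335, 0.0008]))]
side stop [(0.97, array([0.491 , 0.0316, 0.0129]))]
side stop_face [(0.76, array([0.4946, 0.030
[... 524 characters left out ...]
 -0.2911,  0.0072]))]
side jar [(0.95, array([ 0.7051, -0.3168, -0.0019])), (0.5, array([ 0.4967,  0.0302, -0.0041]))]
side torch [(0.72, array([0.7386, 0.1045, 0.0007]))]
side graft_tool [(0.79, array([ 0.7182, -0.1277, -0.001 ]))]
{'clock': 1.1, 'qpos': array([-1.2244,  0.353 ,  1.6334,  0.    ,  1.1552, -0.0024]), 'dq': array([-0.0007, -0.0011,  0.0003,  0.0003,  0.0003, -0.0005]), 'joint_efforts': array([ -0.0036, -60.5191, -34.244 ,  -0.0002,   0.0011,  -0.    ]), 'ee_pos': array([ 0.2136, -0.5874,  0.2453]), 'tcp_rot': array([3.0939, 0.5451, 0.    ]), 'contact_force': array([-0.3378, -1.4162, -0.4854]), 'wrist_torque': array([ 0.031,  0.066, -0.011]), 'finger_gap': 0.08524437773721648}
```

View pics/scene0.png

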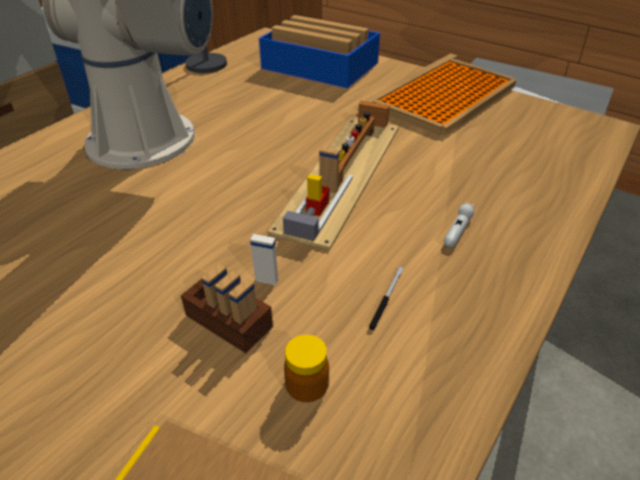

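View pics/side0.png

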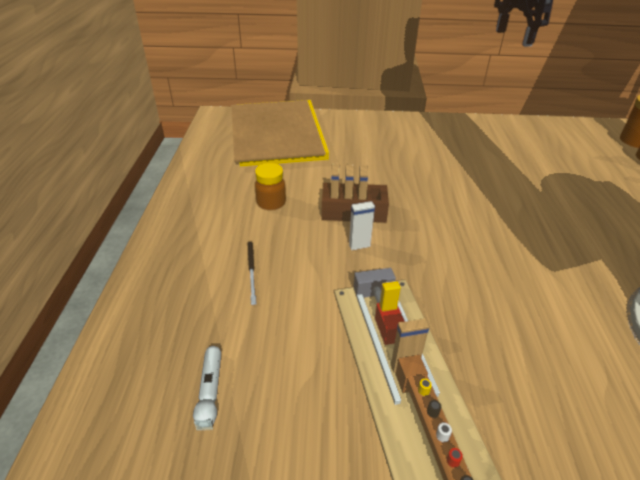

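The scene view shows the holder near (228,310), with three spacers in it and the empty slot at the low-x end. The white decoy is at (265,260) and the jig's stop and handle are near (315,190). The side view agrees: decoy at (362,225), handle (391,295), spacer0 (411,340). Next I'll hover over the jig and the holder with the wrist camera.

```bash
python3 -m inch '[[[0.27,0.55,0.10,0],[0.27,0.55,0.10,0],[0.27,0.55,0.10,0],[0.27,0.55,0.10,0],[0.27,0.55,0.10,0],[0.27,0.55,0.10,0],[0.27,0.55,0.10,0],[0.27,0.55,0.10,0],[0.27,0.55,0.10,0],[0.27,0.55,0.10,0],[0.27,0.55,0.10,0],[0.27,0.55,0.10,0],[0.27,0.55,0.10,0],[0.27,0.55,0.10,0],[0.27,0.55,0.10,0],[0.27,0.55,0.10,0],[0.27,0.55,0.10,0]]]' 0
cat > m.py <<'E'
from h import *
import sys
for n in sys.argv[2:]:
    r=optics.place_of('wrist',n) if 1 else 0
    print(n,[(round(d['score'],2),w('wrist',d['xyz'])) for d in r[:6]])
E
python3 - <<'E'
from h import *
save('wrist','w1')
for n in ['jig','stop','stop_face','stop_handle','bar','spacer0']:
    print(n,[(round(d['score'],2),w('wrist',d['xyz'])) for d in optics.place_of('wrist',n)[:4]])
print(robot.get_state()['qpos'])
E
```

```text
clock: 2.8
ee_pos: [0.4831, -0.0384, 0.3451]
tcp_rot: [3.094, 0.543, -0.001]
contact_force: [0.0, -0.0, 0.2]
finger_gap: 0.0853
jig [(0.6, array([ 0.4921,  0.0321, -0.0015]))]
stop [(0.9, array([0.4894, 0.0279, 0.0084]))]
stop_face [(0.86, array([0.4871, 0.0287, 0.008 ])), (0.23, array([0.4824, 0.0669, 0.0097]))]
stop_handle [(0.59, array([ 0.5028, -0.0109,  0.0904]))]
bar [(0.92, array([0.4789, 0.0769, 0.0123]))]
spacer0 [(0.83, array([ 0.5361, -0.1891, -0.0021])), (0.7, array([ 0.5552, -0.2869,  0.0069])), (0.69, array([ 0.5841, -0.2905,  0.0075])), (0.66, array([ 0.5283, -0.2883,  0.0038]))]
[-0.0807  0.0421  1.7973 -0.      1.3021  1.1417]
```

View pics/w1.png

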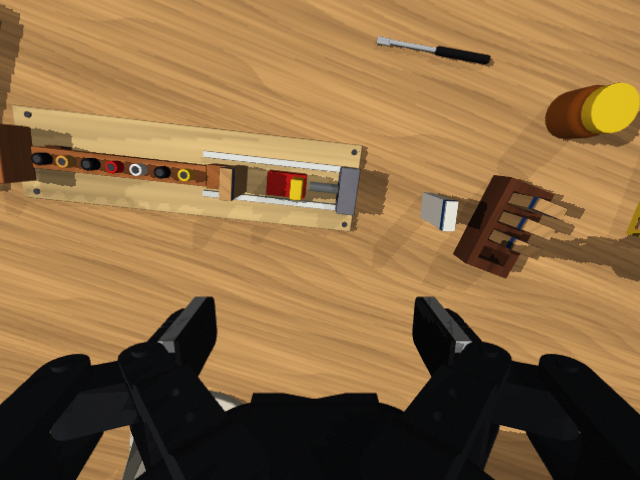

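The wrist view shows everything: jig board from (25,110) to (355,225), stop at (285,184), spacer0 at (225,182), holder at (500,225), decoy at (440,212). I'll enlarge both areas to measure them precisely.

```bash
python3 - <<'E'
import cv2,numpy as np
a=cv2.imread('pics/w1.png')
b=cv2.resize(a[130:240,190:380],None,fx=4,fy=4,interpolation=cv2.INTER_CUBIC)
c=cv2.resize(a[165:285,420:590],None,fx=4,fy=4,interpolation=cv2.INTER_CUBIC)[:,:]
cv2.imwrite('pics/w1j.png',b); cv2.imwrite('pics/w1h.png',c)
E
```

```text
(no output)
```

View pics/w1j.png

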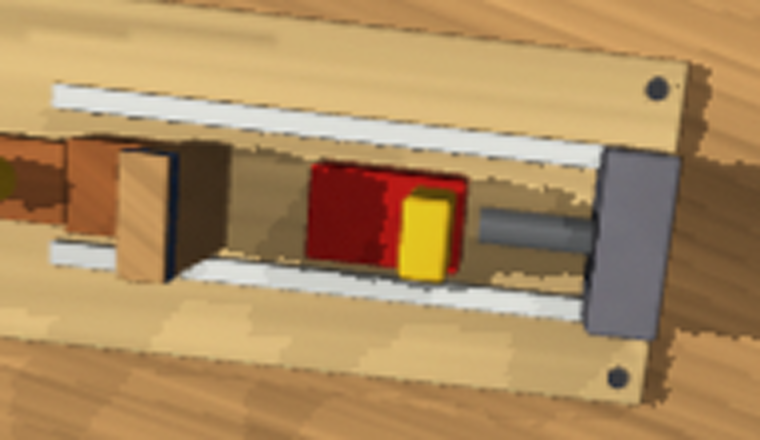

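View pics/w1h.png

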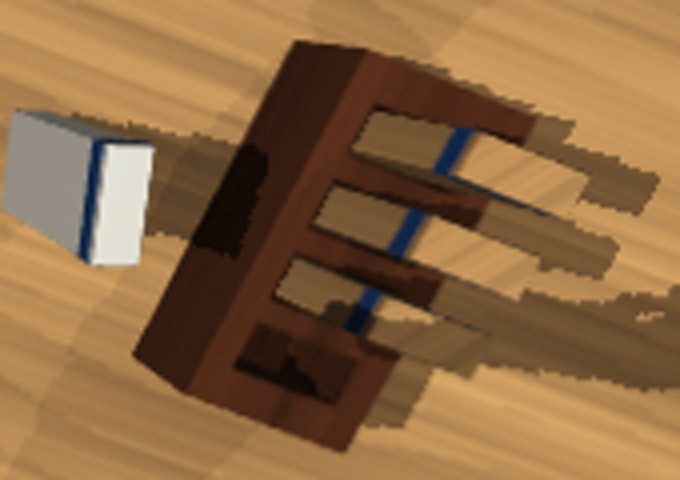

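```bash
python3 - <<'E'
from h import *
J=lambda P,z: ray('wrist',np.array(P)/4+[190,130]-.4,z)
H=lambda P,z: ray('wrist',np.array(P)/4+[420,165]-.4,z)
b=J([(690,62),(642,403)],.01); print('board end',b, 'mid',b.mean(0), 'ang',np.degrees(np.arctan2(*(b[0]-b[1])[[1,0]])))
e=ray('wrist',[(15,106),(362,145.4)],.01); d=e[0]-e[1]; print('edge ang',np.degrees(np.arctan2(d[1],d[0])),np.linalg.norm(d))
r=J([(52,92),(600,155)],.02); d=r[0]-r[1]; print('rail ang',np.degrees(np.arctan2(d[1],d[0])))
r2=J([(52,255),(583,308)],.02); d=r2[0]-r2[1]; print('rail2 ang',np.degrees(np.arctan2(d[1],d[0])), 'mid start',(r[0]+r2[0])/2)
print('stop front top',J([(313,162),(307,260)],.046), J([(468,178),(458,272)],.046))
print('handle',J([(405,197),(450,197),(446,281),(399,278)],.09).mean(0))
print('housing',J([(607,150),(680,155),(656,340),(585,333)],.046))
s=J([(120,150),(168,152),(165,283),(118,278)],.1); print('sp0',s,s.mean(0))
h=H([(372,50),(537,117),(345,452),(187,393)],.045);print('holder',h,h.mean(0))
for P in ([(470,130),(592,178)],[(425,206),(545,255)],[(380,283),(490,330)]): print('blue/top far edge',H(P,.096))
print('slotstart',H([(376,110),(352,152),(335,183),(312,225),(297,255),(273,297),(258,323),(233,370)],.045))
E
```

```text
board end [[ 0.5786 -0.0717  0.01  ]
 [ 0.4638 -0.1     0.01  ]] mid [ 0.5212 -0.0858  0.01  ] ang 13.824507385399823
edge ang 103.90879167344771 0.45494588747527837
rail ang 103.63573880276746
rail2 ang 104.28174136050892 mid start [0.4709 0.1172 0.02  ]
stop front top [[0.5074 0.0332 0.046 ]
 [0.4773 0.0256 0.046 ]] [[ 0.5195 -0.0145  0.046 ]
 [ 0.4903 -0.0214  0.046 ]]
handle [ 0.502  -0.0086  0.09  ]
housing [[ 0.5426 -0.0528  0.046 ]
 [ 0.549  -0.075   0.046 ]
 [ 0.4916 -0.0898  0.046 ]
 [ 0.4858 -0.0671  0.046 ]]
sp0 [[0.4973 0.0781 0.1   ]
 [0.5013 0.0655 0.1   ]
 [0.4662 0.0563 0.1   ]
 [0.463  0.0692 0.1   ]] [0.4819 0.0673 0.1   ]
holder [[ 0.6052 -0.262   0.045 ]
 [ 0.6045 -0.3221  0.045 ]
 [ 0.4813 -0.3205  0.045 ]
 [ 0.482  -0.2596  0.045 ]] [ 0.5433 -0.291   0.045 ]
blue/top far edge [[ 0.588  -0.2697  0.096 ]
 [ 0.5878 -0.3095  0.096 ]]
blue/top far edge [[ 0.5644 -0.2688  0.096 ]
 [ 0.5635 -0.3088  0.096 ]]
blue/top far edge [[ 0.5397 -0.268   0.096 ]
 [ 0.5381 -0.3055  0.096 ]]
slotstart [[ 0.5889 -0.2726  0.045 ]
 [ 0.5743 -0.272   0.045 ]
 [ 0.5634 -0.2717  0.045 ]
 [ 0.5484 -0.2714  0.045 ]
 [ 0.5378 -0.2717  0.045 ]
 [ 0.5222 -0.271   0.045 ]
 [ 0.5124 -0.2706  0.045 ]
 [ 0.4947 -0.2704  0.045 ]]
```

```bash
python3 -m inch '[[[0.047,-0.2526,-0.14,-0.363],[0.047,-0.2526,-0.14,-0.363],[0.047,-0.2526,-0.14,-0.363],[0.047,-0.2526,-0.14,-0.363],[0.047,-0.2526,-0.14,-0.363],[0.047,-0.2526,-0.14,-0.363],[0.047,-0.2526,-0.14,-0.363],[0.047,-0.2526,-0.14,-0.363],[0.047,-0.2526,-0.14,-0.363],[0.047,-0.2526,-0.14,-0.363]]]' 0 25
python3 - <<'E'
from h import *
im=save('wrist','w2')
for n in ['spacer1','holder']:
    print(n,[(round(d['score'],2),w('wrist',d['xyz'])) for d in optics.place_of('wrist',n)[:5]])
print(px('wrist',[[.53+s*.007,-.291+t*.018,.096] for s,t in((-1,-1),(1,-1),(1,1),(-1,1))]))
E
```

```text
clock: 4.15
ee_pos: [0.5309, -0.2893, 0.2063]
tcp_rot: [3.141, -0.021, 0.002]
contact_force: [-0.3, -0.4, 0.4]
finger_gap: 0.085
spacer1 [(0.93, array([ 0.5828, -0.2867,  0.0046])), (0.9, array([ 0.5519, -0.289 ,  0.0072])), (0.77, array([ 0.5387, -0.1884, -0.0029])), (0.64, array([ 0.5289, -0.2901,  0.0058]))]
holder []
[[339.6207 256.2657]
 [339.7598 238.3651]
 [291.5456 238.9748]
 [292.1247 256.8576]]
```

View pics/w2.png

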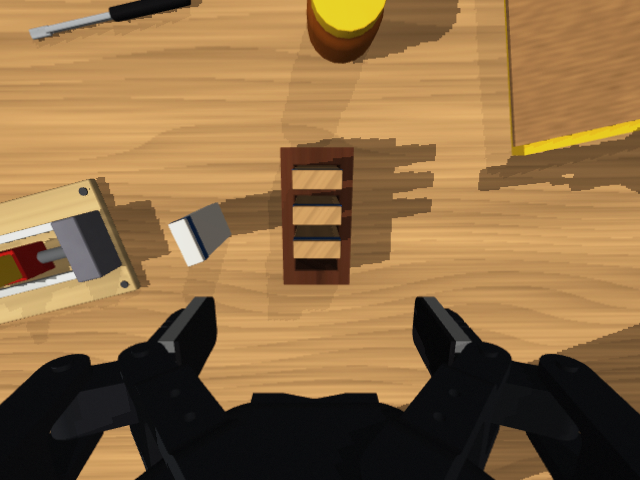

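Spacer1's top shows at columns 293–341, rows 240–258, within about 1 px of my estimate. Descending to grasp it.

```bash
python3 -m inch '[[[-0.002,-0.002,-0.04,0],[-0.002,-0.002,-0.08,0],[-0.002,-0.002,-0.11,0],[-0.002,-0.002,-0.125,0],[-0.002,-0.002,-0.132,0],[-0.002,-0.002,-0.132,0],[-0.002,-0.002,-0.132,0]]]' 0 25 && python3 -m inch '[[[0,0,0,0],[0,0,0,0],[0,0,0,0],[0,0,0,0],[0,0,0,0],[0,0,0,0],[0,0,0,0],[0,0,0,0]]]' 0.8 30
```

```text
clock: 5.0
ee_pos: [0.5298, -0.2919, 0.0755]
tcp_rot: [3.14, -0.021, 0.005]
contact_force: [0.6, 0.3, 0.3]
finger_gap: 0.0854
clock: 5.8
ee_pos: [0.5302, -0.2921, 0.0761]
tcp_rot: [3.14, -0.021, 0.006]
contact_force: [-1.2, 1.2, 5.2]
finger_gap: 0.0354
```

```bash
python3 -m inch '[[[0,0,0.04,0],[0,0,0.08,0],[0,0,0.12,0],[0,0,0.16,0],[0,0,0.16,0]]]' && python3 -m inch '[[[-0.0424,0.34,0.0,1.829],[-0.0424,0.34,0.0,1.829],[-0.0424,0.34,0.0,1.829],[-0.0424,0.34,0.0,1.829],[-0.0424,0.34,0.0,1.829],[-0.0424,0.34,0.0,1.829],[-0.0424,0.34,0.0,1.829],[-0.0424,0.34,0.0,1.829],[-0.0424,0.34,0.0,1.829],[-0.0424,0.34,0.0,1.829],[-0.0424,0.34,0.0,1.829],[-0.0424,0.34,0.0,1.829],[-0.0424,0.34,0.0,1.829],[-0.0424,0.34,0.0,1.829],[-0.0424,0.34,0.0,1.829],[-0.0424,0.34,0.0,1.829]]]'
python3 - <<'E'
from h import *
a=save('wrist','w3');b=save('side','s3')
cv2.imwrite('pics/c3.png',np.hstack([cv2.resize(a,(400,300)),cv2.resize(b[250:430,280:520],(400,300))])[:,:,::-1])
print([(round(d['score'],2),w('side',d['xyz'])) for d in optics.place_of('side','spacer0')],robot.get_state()['tcp_rot'],robot.get_state()['ee_pos'])
E
```

```text
clock: 6.3
ee_pos: [0.5328, -0.2936, 0.242]
tcp_rot: [3.135, -0.021, 0.018]
contact_force: [0.6, 0.2, -0.8]
finger_gap: 0.0357
clock: 7.9
ee_pos: [0.4903, 0.0464, 0.2418]
tcp_rot: [-1.933, -2.47, -0.019]
contact_force: [0.3, 0.5, 0.2]
finger_gap: 0.0356
[(0.77, array([ 0.5794, -0.2908,  0.0044])), (0.76, array([0.4881, 0.049 , 0.1731])), (0.72, array([ 0.5344, -0.1929,  0.0047])), (0.7, array([ 0.5535, -0.2929,  0.0042])), (0.66, array([0.4838, 0.0668, 0.0084]))] [-1.9314 -2.4708 -0.019 ] [0.4904 0.0464 0.242 ]
```

View pics/c3.png

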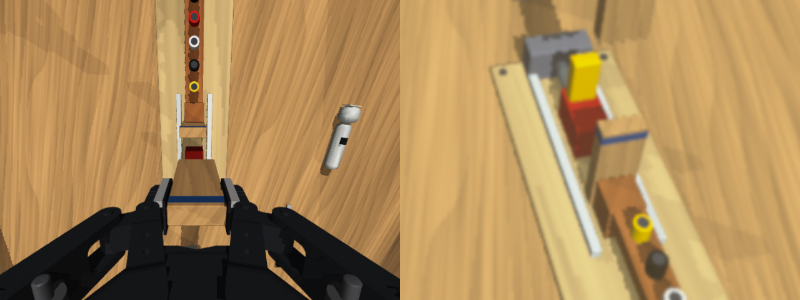

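The composite shows the spacer held square above the gap. In the wrist half it is at (195,190), centred between the rails. Spacer0 stands at (620,150) in the side half. Lowering.

```bash
python3 -m inch '[[[-0.0014,0,-0.03,0],[-0.0014,0,-0.06,0],[-0.0014,0,-0.09,0],[-0.0014,0,-0.12,0],[-0.0014,0,-0.14,0],[-0.0014,0,-0.15,0],[-0.0014,0,-0.155,0],[-0.0014,0,-0.155,0],[-0.0014,0,-0.155,0]]]' && python3 -m inch '[[[0,0,-0.002,0],[0,0,-0.004,0],[0,0,-0.006,0],[0,0,-0.006,0]]]'
python3 -c "
from h import *
b=save('side','s4');print(w('side',optics.place_of('side','stop_face')[0]['xyz']),[w('side',d['xyz']) for d in optics.place_of('side','spacer0')])"
```

```text
clock: 8.95
ee_pos: [0.4897, 0.0465, 0.0878]
tcp_rot: [-1.932, -2.472, -0.021]
contact_force: [0.0, 0.7, 0.4]
finger_gap: 0.0359
clock: 9.35
ee_pos: [0.4895, 0.0465, 0.0817]
tcp_rot: [-1.932, -2.471, -0.02]
contact_force: [-0.2, 0.8, -0.1]
finger_gap: 0.0357
[0.4971 0.0335 0.0079] [array([0.4831, 0.0674, 0.0097]), array([ 0.5351, -0.191 ,  0.0015]), array([0.4894, 0.0484, 0.0141]), array([ 0.5537, -0.2923,  0.0018]), array([ 0.5798, -0.2904,  0.0037]), array([ 0.7044, -0.3133, -0.0012])]
```

```bash
python3 -m inch '[[[-0.001,0,-0.001,0],[-0.001,0,-0.002,0],[-0.001,0,-0.003,0],[-0.001,0,-0.003,0]]]'
```

```text
clock: 9.9
ee_pos: [0.4887, 0.0465, 0.0801]
tcp_rot: [-1.932, -2.471, -0.02]
contact_force: [-5.2, -0.1, 22.0]
finger_gap: 0.0354
```

```bash
python3 -m inch '[[[0,0,0.001,0],[0,0,0.001,0]]]' && python3 -m inch '[[[0,0,0,0],[0,0,0,0],[0,0,0,0],[0,0,0,0],[0,0,0,0]]]' 0 && python3 -m inch '[[[0,0,0.03,0],[0,0,0.06,0],[0,0,0.10,0],[0,0,0.10,0],[0,0,0.10,0]]]'
python3 - <<'E'
from h import *
a=save('wrist','w5');b=save('side','s5')
cv2.imwrite('pics/c5.png',np.hstack([cv2.resize(a[100:460,80:560],(400,300)),cv2.resize(b[250:430,280:520],(400,300))])[:,:,::-1])
for c in('side','wrist'): print([(round(d['score'],2),w(c,d['xyz'])) for n in ('spacer0','stop_handle') for d in optics.place_of(c,n)])
E
```

```text
clock: 10.1
ee_pos: [0.4889, 0.0465, 0.0813]
tcp_rot: [-1.932, -2.472, -0.021]
contact_force: [0.3, -1.1, -0.4]
finger_gap: 0.0356
clock: 10.6
ee_pos: [0.4888, 0.0465, 0.0812]
tcp_rot: [-1.932, -2.472, -0.021]
contact_force: [0.4, 0.0, -0.4]
finger_gap: 0.0848
clock: 11.1
ee_pos: [0.4893, 0.0466, 0.1819]
tcp_rot: [-1.933, -2.473, -0.023]
contact_force: [-0.3, 0.4, -0.8]
finger_gap: 0.0852
[(0.91, array([0.49  , 0.0488, 0.0126])), (0.82, array([ 0.5539, -0.2899,  0.0026])), (0.73, array([0.4848, 0.0667, 0.0106])), (0.65, array([ 0.5784, -0.2883,  0.0033])), (0.59, array([ 0.5319, -0.1896,  0.0015])), (0.44, array([ 0.4989, -0.0074,  0.089 ])), (0.75, array([ 0.4987, -0.0061,  0.0871])), (0.64, array([ 0.5544, -0.2916,  0.0033]))]
[(0.74, array([0.4789, 0.065 , 0.0045])), (0.57, array([0.4861, 0.0512, 0.0067])), (0.94, array([ 0.5023, -0.0117,  0.0883]))]
```

View pics/c5.png

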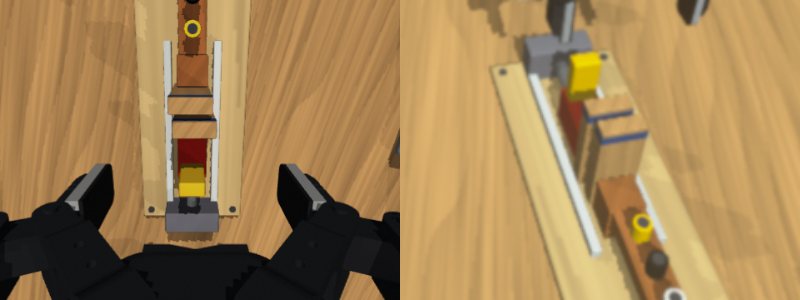

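The composite shows both spacers upright and parallel. The new one is at (195,128) beside spacer0 at (190,105), with the red stop free behind them. Now the handle.

```bash
python3 -m inch '[[[0.0127,-0.0561,0,0],[0.0127,-0.0561,0,0],[0.0127,-0.0561,0,0],[0.0127,-0.0561,-0.03,0],[0.0127,-0.0561,-0.06,0],[0.0127,-0.0561,-0.09,0],[0.0127,-0.0561,-0.105,0],[0.0127,-0.0561,-0.1135,0],[0.0127,-0.0561,-0.1135,0],[0.0127,-0.0561,-0.1135,0]]]' 0 && python3 -m inch '[[[0,0,0,0],[0,0,0,0],[0,0,0,0],[0,0,0,0],[0,0,0,0],[0,0,0,0],[0,0,0,0],[0,0,0,0],[0,0,0,0],[0,0,0,0]]]' 0.9 30
```

```text
clock: 12.4
ee_pos: [0.5012, -0.0093, 0.0671]
tcp_rot: [-1.931, -2.471, -0.019]
contact_force: [0.8, 0.4, -0.1]
finger_gap: 0.0852
clock: 13.4
ee_pos: [0.501, -0.0094, 0.0675]
tcp_rot: [-1.931, -2.471, -0.019]
contact_force: [-1.6, -0.5, 7.0]
finger_gap: 0.0236
```

```bash
python3 -m inch '[[[-0.0006,0.0024,0,0],[-0.0012,0.0049,0,0],[-0.0018,0.0073,0,0],[-0.0024,0.0097,0,0],[-0.0024,0.0097,0,0]]]' 0.9 60 && python3 -m inch '[[[-0.0005,0.0019,0,0],[-0.001,0.0039,0,0],[-0.0015,0.0058,0,0],[-0.0015,0.0058,0,0],[-0.0015,0.0058,0,0]]]' && python3 -m inch '[[[-0.0002,0.001,0,0],[-0.0005,0.0019,0,0],[-0.0005,0.0019,0,0]]]'
```

```text
clock: 13.9
ee_pos: [0.4986, 0.0005, 0.0677]
tcp_rot: [-1.931, -2.471, -0.019]
contact_force: [-0.4, -4.5, 3.3]
finger_gap: 0.0237
clock: 14.4
ee_pos: [0.4972, 0.0062, 0.0677]
tcp_rot: [-1.931, -2.471, -0.019]
contact_force: [0.1, -5.6, 1.9]
finger_gap: 0.0232
clock: 14.7
ee_pos: [0.4968, 0.008, 0.0677]
tcp_rot: [-1.931, -2.472, -0.018]
contact_force: [0.9, -6.1, 2.0]
finger_gap: 0.0235
```

```bash
python3 -m inch '[[[-0.0002,0.001,0,0],[-0.0002,0.001,0,0]]]' && python3 -m inch '[[[-0.0002,0.001,0,0],[-0.0002,0.001,0,0]]]'
```

```text
clock: 14.9
ee_pos: [0.4966, 0.0088, 0.0677]
tcp_rot: [-1.931, -2.472, -0.018]
contact_force: [0.6, -6.7, 2.1]
finger_gap: 0.0231
clock: 15.1
ee_pos: [0.4966, 0.0089, 0.0677]
tcp_rot: [-1.931, -2.474, -0.017]
contact_force: [0.6, -13.2, 1.8]
finger_gap: 0.0232
```

```bash
python3 - <<'E'
from h import *
a=save('wrist','w6');b=save('side','s6');c=save('scene','c6s')
cv2.imwrite('pics/c6.png',np.hstack([cv2.resize(c[110:260,250:420],(400,353))[:300],cv2.resize(b[250:430,280:520],(400,300))])[:,:,::-1])
for c in('side','scene'): print([(n,round(d['score'],2),w(c,d['xyz'])) for n in ('spacer0','stop_face','bar') for d in optics.place_of(c,n)])
E
```

```text
[('spacer0', 0.93, array([0.4892, 0.0564, 0.0119])), ('spacer0', 0.88, array([0.4823, 0.0696, 0.0103])), ('spacer0', 0.79, array([ 0.5794, -0.2896,  0.0052])), ('spacer0', 0.73, array([ 0.5341, -0.1908,  0.004 ])), ('spacer0', 0.55, array([0.4887, 0.0508, 0.0091])), ('spacer0', 0.54, array([ 0.5534, -0.2888,  0.0011])), ('stop_face', 0.9, array([0.488 , 0.0525, 0.0097])), ('bar', 0.89, array([0.4798, 0.0749, 0.0093])), ('bar', 0.3, array([ 0.5761, -0.2882,  0.0017]))]
[('spacer0', 0.77, array([ 0.5321, -0.1921,  0.0021])), ('spacer0', 0.76, array([ 0.5541, -0.2944,  0.0062])), ('spacer0', 0.73, array([ 0.7178, -0.1263,  0.0025])), ('spacer0', 0.69, array([ 0.5823, -0.2934,  0.003 ])), ('spacer0', 0.55, array([0.4896, 0.0544, 0.0118])), ('stop_face', 0.61, array([0.7427, 0.0991, 0.0022])), ('stop_face', 0.59, array([0.4865, 0.0458, 0.0123])), ('bar', 0.63, array([0.48  , 0.0701, 0.0107]))]
```

View pics/c6.png

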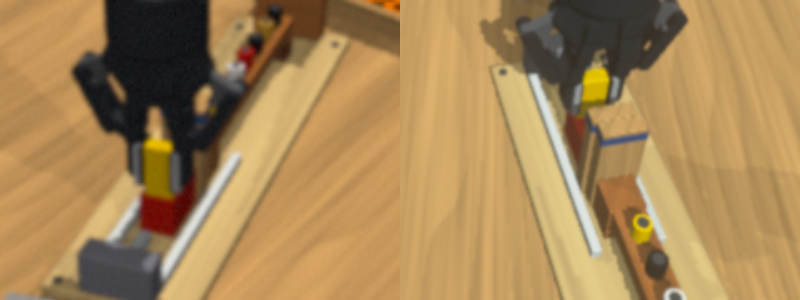

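Force jumped from 6.7 to 13 N at about 18.8 mm of travel, short of the 22 mm hard end. That matches the clamp predicted from the measured gap. The side half shows both spacers packed tight at (615,135). I'll firm up the push and check it holds.

```bash
python3 -m inch '[[[-0.0003,0.001,0,0],[-0.0005,0.0022,0,0],[-0.0005,0.0022,0,0],[-0.0005,0.0022,0,0],[-0.0005,0.0022,0,0]]]' 0.9 70
python3 - <<'E'
from h import *
b=save('side','s7');a=save('wrist','w7')
s=robot.get_state();print(s['clock'],s['ee_pos'],s['contact_force'],s['finger_gap'])
cv2.imwrite('pics/c7.png',np.hstack([cv2.resize(a[60:360,120:520],(400,300)),cv2.resize(b[270:400,340:500],(400,300),interpolation=2)])[:,:,::-1])
for _ in range(8): optics.camera('side')
s=robot.get_state();print(s['clock'],s['ee_pos'],s['contact_force'])
E
```

```text
clock: 16.05
ee_pos: [0.4966, 0.009, 0.0677]
tcp_rot: [-1.931, -2.476, -0.014]
contact_force: [1.6, -22.3, 1.4]
finger_gap: 0.0228
16.15 [0.4966 0.009  0.0677] [  1.4935 -22.4017   0.806 ] 0.022865086420784417
16.55 [0.4966 0.009  0.0677] [  1.8006 -22.2055   0.9686]
```

View pics/c7.png

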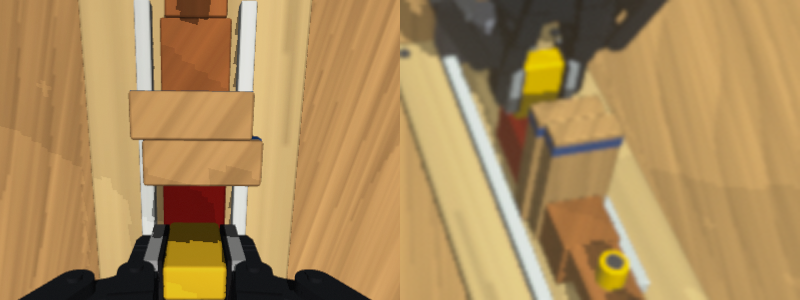

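The spacers are packed face to face: spacer0 at (192,115) against the bar and spacer1 at (202,162) against the stop. The push holds steady at 22 N with no creep, so I'm handing in.

```bash
python3 -c "
from h import *
print(robot.sign_off())"
```

```text
the job is handed in; nothing more can be done
None
```

The stop is pressed and clamping two spacers against the bar, and I handed the job in at about 16.6 s of the 69 s allowed. I pulled spacer1 out of the holder, turned it square to the jig and stood it in the gap beside spacer0. Then I pinched the yellow handle and pressed the stop.

**Clamp:** contact came at about 18.8 mm of travel, short of the 22 mm hard end, as the roughly 47.5 mm gap I measured had predicted. The reaction rose from about 6.7 N to a steady 22 N, and neither the force nor the position changed over the next 0.5 s. The arm was still holding the stop pressed at hand-in.

**Spacers:** the last wrist and side pictures show both spacers upright and packed face to face between the bar and the stop. Spacer1 sits about 3 mm to one side of spacer0, which is within the rails.

**Left alone:** spacer2 and spacer3 were still detected standing in the holder during the press. The arm made no contact near the jar, torch, grafting tool or white look-alike. I did not make a separate last check of their positions.

No check failed. The networks' position readings differed from one another by several millimetres, so I used my own pixel measurements and the force readings instead.

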